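# Centre the teapot on its warmer stand

## Robot

A 6-joint arm with a two-finger parallel gripper is mounted at the origin on the work surface. World frame = base frame: x ahead of the robot, y to its left, z up, the work surface at z = 0. Lengths are in m, angles in rad, forces in N, time in s.
With the tool pointing down it reaches from about 0.375 to 0.9 m from the base axis. Payload 3.1 kg.
Tool frame: the origin (TCP) lies on the centre line of the jaws, within the pads' length; the fingertips stand 19 mm ahead of it and the grasp point (between the pads) is the TCP; y points along the fingers, x is the direction in which the jaws open and shut, and the axes are right-handed (so a half turn about y gives the same grasp; the last joint's range is limited). The gripper opens to 85 mm and grips with 20 to 120 N. Pads are 22 mm wide; open, the fingers measure 114 mm over their backs; the gripper's body (76 mm by 85 mm) begins 54 mm behind the grasp point. The pads swing forward as they close: fully open they stand 13 mm farther back than shut.
Start: joints at [-1.486, 0.527, 1.433, -0, 1.181, -0.178], TCP at [0.163, -0.603, 0.25] pointing down, gripper open.
Joint ranges: [-3.08, 3.08], [-0.75, 2.2], [0.22, 2.44], [-1.43, 4.57], [0, 2.65], [-2.85, 2.85]. Speed limits (rad/s): [2.79, 2.79, 3.14, 3.14, 3.14, 3.14].

## Interface

Orientations are given as a unit quaternion [x, y, z, w].
In Python, from station import * gives the robot as it stands.
- The arm moves only by the tool step_arm, never from a script. Its argument "moves" is a list of rows, each a list of 7 numbers: the turn, a rotation vector about the tool's x, y, z in rad, then the shift along the tool's x, y, z in cm, then the closure, from -1 (fully open) to 1 (shut). A call has 1 to 12 rows; each row is the pose to reach, as a shift and turn from the pose measured when the call began, along the tool's axes at that moment; what a row does not reach only later rows make up. A row lasts 1/8 s, in which the tool goes at most 62.5 mm and 10.7 degrees, less where a joint would pass 70% of its speed; a pose out of reach is approached as far as the arm can. A call with a gripper value outside its range is refused whole. The fingers move at their own pace and stop on an object; "grip_force" is the grip in N (left out, the last holds). Time passes only in rows, so rows that repeat a pose let the fingers close. It gives the time, the measured TCP pose, the force and the opening at its end, in the units of the state.
- sense(): the state, without advancing time (a new reading comes with each control period).
- snapshot(name): name is "scene" or "top" or "wrist"; returns a dict with "frame" (480x640x3 uint8, red, green, blue), "z_map" (480x640 float32, m along the optical axis (not along the pixel's ray), 0 where there is no reading), "vfov" (degrees; the focal length in pixels is half the picture's height over the tangent of half this angle, whatever the lens; pixels are square), "cx", "cy" (the principal point, pixels), "xyz" and "orientation" of the camera in the world. Camera axes: x right, y down, z forward; pixel columns grow to the right and rows downward; lengths in m; the calibration is good to about 2 mm. A picture is of the moment at which its call begins.
- sign_off(): hands the job in, once; it reports no verdict.
The state is a dict: "t": time; "q": joint angles; "qd": joint speeds; "tau": joint torques, N m; "tcp_pos": TCP position; "tool_rot": TCP orientation; "force": force on the tool from outside, world axes, zero at the start; "ft_torque": the same for the moment, N m; "finger_gap": opening from 0.0 (shut) to 1.0 (fully open).
Only numpy, scipy, OpenCV 4.12 (cv2) and the standard library are available. Lean on these libraries where they do the work, as an engineer would, in place of code of your own. Each camera call takes 0.05 s, during which the arm holds its last target.

## Task

The small red teapot stands off-centre on its narrow white warmer stand. With the gripper's fingers, gently nudge the pot by its round belly until its foot sits upright in the middle of the stand, within 6 mm; do not lift it, do not touch its lid, handle or spout, and leave the tray, the glass cups and the sweet box where they are. Finish with the arm clear of everything.

Things in the scene. Friction and masses are not known exactly. Their poses are not given: they have to be found in the camera images.
- pot: Red glazed teapot, 0.27-0.42 kg, loose on the stand. Origin: centre of its foot's underside; z up, +x to the spout, -x to the handle. Flat foot 48 mm across; round belly, 88 mm across at its widest, 30 mm above the origin (82 at 43 mm, 74 at 13 mm). Slides when pushed at the belly with 0.7-1.8 N; tips if pushed near the top. Over 12 N on it is rough. Whole pot 72 mm high.
- pot_lid: The pot's lid (54 mm across, z 54 to 60 mm in the pot's frame) with its knob (16 mm across, up to z 72 mm); rigid part of the pot; same origin and axes as the pot. Not to be touched.
- pot_handle: The pot's loop handle, a 9 mm thick bar in the pot's x-z plane on its -x side, reaching to x = -77 mm, z 12 to 55 mm in the pot's frame; rigid part of the pot; same origin and axes as the pot. Not to be touched.
- pot_spout: The pot's spout on its +x side, up to 18 mm thick, reaching to x = +76 mm, z 15 to 58 mm in the pot's frame; rigid part of the pot; same origin and axes as the pot. Not to be touched.
- stand: White ceramic warmer stand with a blue band, fixed to the slab, round: a base disc 124 mm across and 10 mm high, and on it a concentric pillar 80 mm across whose flat slippery top is 45 mm above the origin. Origin: centre of its underside, on the slab's top (30 mm above the table). Its yaw means nothing.
- tray: Steel tray 200 x 140 x 20 mm with raised rims, loose on the slab beside the stand, carrying the two cups; origin centre of its underside. Leave alone.
- cup1: Clear glass cup, 66 mm across the rim, 70 mm high, standing in the tray; origin centre of its underside. Leave alone.
- cup2: The other clear glass cup, same size, standing in the tray; origin centre of its underside. Leave alone.
- sweets: Pill-shaped sweet box, about 106 x 41 x 24 mm, white with an orange flip lid (closed), loose on the slab; origin centre of its underside. Leave alone.
Things that resemble listed ones, but are neither listed nor needed, are in the scene too. Of the things that look like the pot, the largest one is meant.

How it is judged:
By the outcome, as a careful person would: the job done as asked, in the order asked, and still so for the second after the job is handed in, with the robot touching nothing.
It also fails if it takes over 64 s, if anything falls off the work surface, if the arm or the gripper's body presses on something with over 40 N, if the wrist force passes 120 N, or if a joint passes its speed limit or range.

## Working session

There is one attempt and no reset: what is moved stays moved. The work goes in short steps, Python scripts to look and compute and a tool call to move; the robot and the scene stay as the last step left them, time stands still between calls to the robot, and variables do not carry over. Pictures are saved under pics/ and viewed, and the job is handed in when it is done.

Besides the shell and the picture viewer there is one more tool, called after "Call:" as name(argument=value, ...) on one line, values as JSON. step_arm: Moves the arm, as the interface text tells. Its arguments: {"type":"object","properties":{"moves":{"type":"array","items":{"type":"array","items":{"type":"number"}}},"grip_force":{"type":"number"}},"required":["moves"]}

```bash
mkdir -p pics
cat > h.py <<'E'
from station import *
import numpy as np, cv2
from scipy.spatial.transform import Rotation as R
def cam(s):
    f=240/np.tan(np.radians(s["vfov"])/2); return f,s["cx"],s["cy"],R.from_quat(s["orientation"]).as_matrix(),np.array(s["xyz"])
def cloud(s):
    f,cx,cy,M,t=cam(s); v,u=np.mgrid[:480,:640]; z=s["z_map"]
    return np.stack([(u-cx)/f*z,(v-cy)/f*z,z],-1)@M.T+t
def ray(s,u,v,h):
    f,cx,cy,M,t=cam(s); d=M@np.array([(u-cx)/f,(v-cy)/f,1]); return t+d*(h-t[2])/d[2]
def save(s,n): cv2.imwrite(f"pics/{n}.png",cv2.cvtColor(s["frame"],cv2.COLOR_RGB2BGR))
E
python3 - <<'E'
from h import *
import pickle
print(sense())
for n in("scene","top","wrist"):
    s=snapshot(n); save(s,n+"0"); pickle.dump(s,open(n+"0.pkl","wb")); print(n,s["vfov"],s["cx"],s["cy"],s["xyz"],s["orientation"])
E
```

```text
{'t': 0.0, 'q': array([-1.48549644e+00,  5.28492645e-01,  1.43388055e+00,  1.56410896e-05,
        1.18137031e+00, -1.78480710e-01]), 'qd': array([-0.00068001,  0.00022385, -0.00045332, -0.0018017 ,  0.00110355,
        0.00024644]), 'tau': array([-1.40137279e-03, -4.42354560e+01, -1.78025669e+01, -4.58796076e-04,
        8.41838890e-03,  1.02065616e-05]), 'tcp_pos': array([ 0.16294489, -0.602706  ,  0.24932421]), 'tool_rot': array([-0.56084445,  0.43041314, -0.42939652,  0.56197568]), 'force': array([ 0.76910524, -0.09979011,  0.35626475]), 'ft_torque': array([-0.03627059, -0.00572133, -0.01428702]), 'finger_gap': 0.9973529578951928}
scene 54.93978362631923 312.3213122413847 235.45317107258572 [0.84523556 0.26906078 0.75320821] [ 0.36222487  0.89331427 -0.24673181 -0.09952975]
top 53.71315827646441 319.9494220507026 245.45509591020158 [ 0.4606384  -0.01691846  1.12912053] [-0.70164936  0.71086578 -0.02662169  0.04061172]
wrist 71.77230103790147 323.35597610957615 239.26113198750687 [ 0.24477613 -0.5804373   0.37303048] [ 0.78316205 -0.59955376 -0.10072122  0.13056694]
```

View pics/scene0.png

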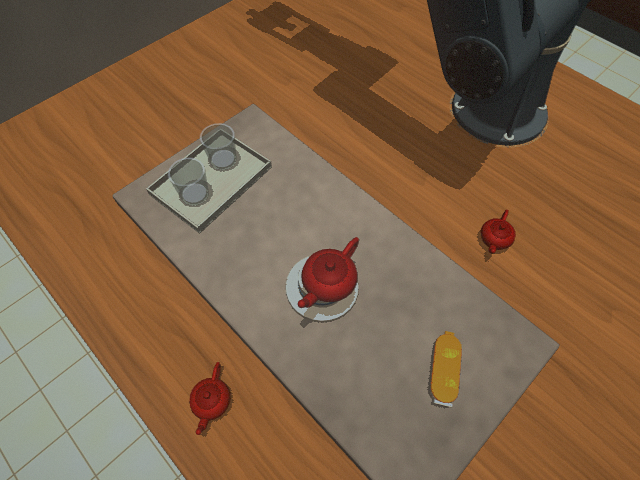

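View pics/top0.png

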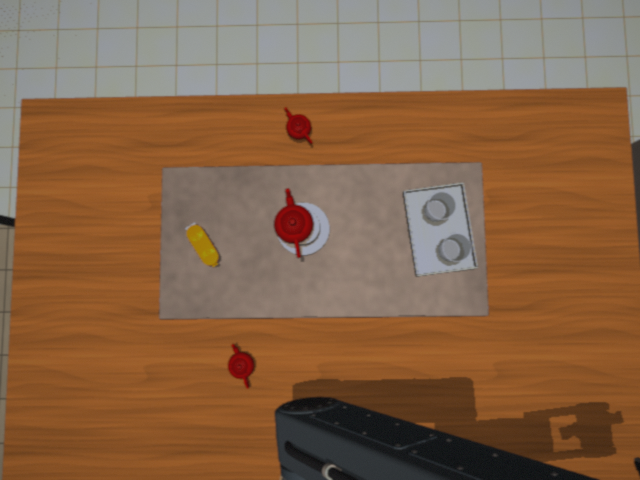

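View pics/wrist0.png

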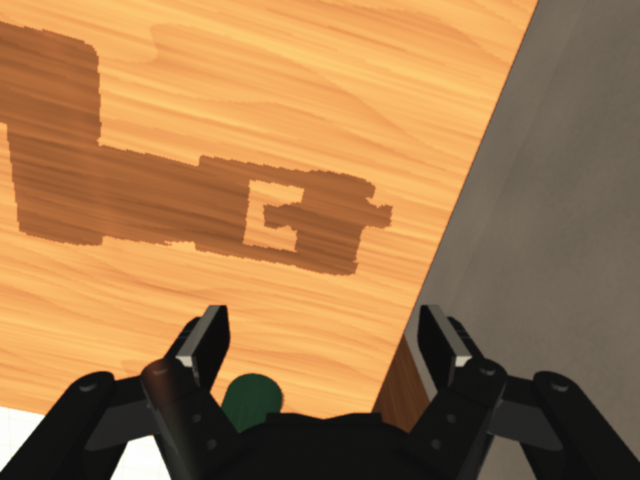

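Three red pots can be confused. In the scene view they are at (330,275), large and on the white stand, and at (210,398) and (498,234), small and on the table. In the top view they are at (293,223), (299,127) and (241,365). The target is the one on the stand. The tray with the glass cups is at top (440,230) and the sweet box at (202,245).

```bash
cat >> h.py <<'E'
from scipy.optimize import least_squares
def fitc(P,r=None):
    P=np.asarray(P); c0=P.mean(0)
    if r: s=least_squares(lambda p:np.hypot(*(P-p).T)-r,c0,loss='soft_l1',f_scale=.001); return s.x,r,np.std(s.fun)
    s=least_squares(lambda p:np.hypot(*(P-p[:2]).T)-p[2],[*c0,.05],loss='soft_l1',f_scale=.001); return s.x[:2],s.x[2],np.std(s.fun)
def fitsphere(P,r=None):
    pass
def analyse(s,near=(0.52,0.0),rad=.11):
    C=cloud(s); hsv=cv2.cvtColor(s["frame"],cv2.COLOR_RGB2HSV)
    H,S,V=[hsv[...,i] for i in range(3)]
    red=((H<8)|(H>172))&(S>150)&(V>60)
    ok=(s["z_map"]>0)&(np.hypot(C[...,0]-near[0],C[...,1]-near[1])<rad)
    m=red&ok&(C[...,2]>.07)
    P=C[m]; out={}
    out['n']=len(P); out['zmax']=P[:,2].max()
    k=P[P[:,2]>P[:,2].max()-.006]; out['knob']=k.mean(0)
    W=ok&(S<60)&(V>120)
    out['whitez']=np.histogram(C[W][:,2],bins=np.arange(.02,.09,.005))
    for nm,h,rr in(('base',.04,.062),('pillar',.075,.040)):
        mm=(W&(abs(C[...,2]-h)<.005)).astype(np.uint8)
        out[nm+'n']=mm.sum()
        out[nm]=mm
    return out,C,m,W
E
python3 - <<'E'
from h import *
import pickle
for n in("scene","top"):
    s=pickle.load(open(n+"0.pkl","rb")); C=cloud(s)
    u,v=(330,268) if n=="scene" else (293,223)
    c=C[v,u]; print(n,c)
    o,C,m,W=analyse(s,c[:2]); print(o['n'],o['zmax'],o['knob'],o['whitez'],o['basen'],o['pillarn'])
    x0,y0,w=u-70,v-60,140
    cr=s["frame"][y0:y0+130,x0:x0+w]; cv2.imwrite(f"pics/crop_{n}.png",cv2.resize(cr[...,::-1],None,fx=5,fy=4.6) if 0 else cv2.resize(cr[...,::-1],None,fx=4,fy=4,interpolation=2))
E
```

```text
scene [0.61218049 0.06549505 0.1433677 ]
2444 0.1484176100064728 [0.6080891  0.06119877 0.14616797] (array([   0, 3879, 4147,  639,  620,    0,    0,    1,    0,    0,   45,
         44,    0]), array([0.02 , 0.025, 0.03 , 0.035, 0.04 , 0.045, 0.05 , 0.055, 0.06 ,
       0.065, 0.07 , 0.075, 0.08 , 0.085])) 1259 89
top [0.60253626 0.05785521 0.14672972]
1262 0.14918703322305849 [0.60725314 0.06094147 0.14592195] (array([  26, 2278, 1995,  421,  326,    6,    1,    3,    2,    3,   92,
         76,    0]), array([0.02 , 0.025, 0.03 , 0.035, 0.04 , 0.045, 0.05 , 0.055, 0.06 ,
       0.065, 0.07 , 0.075, 0.08 , 0.085])) 747 168
```

```bash
ls pics
```

```text
crop_scene.png
crop_top.png
scene0.png
top0.png
wrist0.png
```

View pics/crop_top.png

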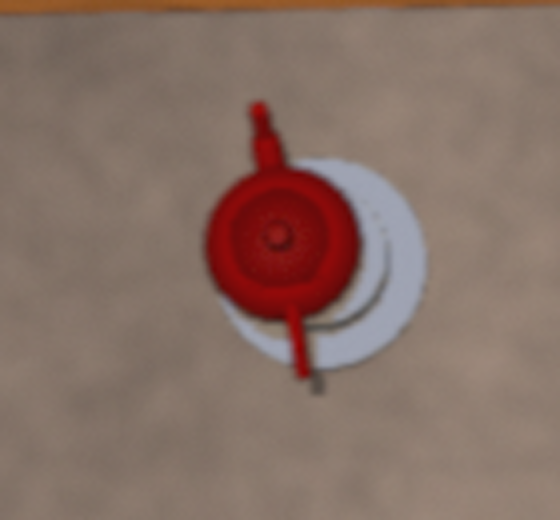

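View pics/crop_scene.png

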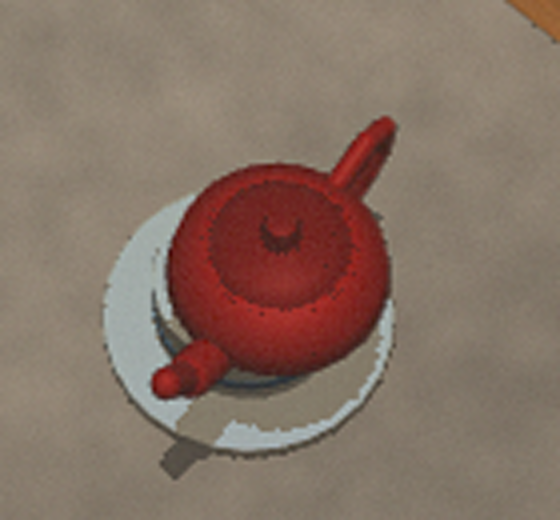

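```bash
cat >> h.py <<'E'
def stand_fit(s,c,dbg=None):
    # outer edge of white/blueish base disc
    f=s["frame"].astype(int); C=cloud(s)
    ok=(s["z_map"]>0)&(np.hypot(C[...,0]-c[0],C[...,1]-c[1])<.10)
    hsv=cv2.cvtColor(s["frame"],cv2.COLOR_RGB2HSV)
    m=(ok&(f[...,2]-f[...,0]>-3)&(f[...,2]>140)&(C[...,2]<.085)).astype(np.uint8)
    cn=max(cv2.findContours(m,cv2.RETR_EXTERNAL,cv2.CHAIN_APPROX_NONE)[0],key=cv2.contourArea)[:,0]
    hull=cv2.convexHull(cn.astype(np.int32))[:,0]
    # keep contour points on outer rim (near the hull)
    d=np.array([cv2.pointPolygonTest(hull.reshape(-1,1,2).astype(np.float32),(float(a),float(b)),True) for a,b in cn])
    # not bordering red
    hs=hsv; red=(((hs[...,0]<8)|(hs[...,0]>172))&(hs[...,1]>120)).astype(np.uint8); red=cv2.dilate(red,np.ones((7,7)))
    pts=[(a,b) for (a,b),e in zip(cn,d) if e<1.5 and not red[b,a]]
    P=np.array([ray(s,a,b,.04)[:2] for a,b in pts])
    return fitc(P,.062),fitc(P),len(P)
def belly_fit(s,c):
    C=cloud(s); hs=cv2.cvtColor(s["frame"],cv2.COLOR_RGB2HSV)
    ok=(s["z_map"]>0)&(np.hypot(C[...,0]-c[0],C[...,1]-c[1])<.12)
    red=(ok&((hs[...,0]<8)|(hs[...,0]>172))&(hs[...,1]>120)).astype(np.uint8)
    op=cv2.morphologyEx(red,cv2.MORPH_OPEN,cv2.getStructuringElement(2,(19,19)))
    cn=max(cv2.findContours(op,cv2.RETR_EXTERNAL,cv2.CHAIN_APPROX_NONE)[0],key=cv2.contourArea)[:,0]
    (u,v),r=cv2.minEnclosingCircle(cn)
    P=np.array([ray(s,a,b,.105)[:2] for a,b in cn])
    rest=red.copy(); cv2.circle(rest,(int(round(u)),int(round(v))),int(r+2),0,-1)
    n,l,st,ce=cv2.connectedComponentsWithStats(rest)
    ap=[(st[i,4],ray(s,*ce[i],.115)[:2]) for i in range(1,n) if st[i,4]>8]
    # surface fit: sphere-like rings: slices of depth points between z .12 and .128
    return fitc(P,.044),fitc(P),ap
def belly_slices(s,c):
    o,C,m,W=analyse(s,c); P=C[m]
    out=[]
    for a,b in((.117,.121),(.113,.117)):
        q=P[(P[:,2]>a)&(P[:,2]<b)]; q=q[np.hypot(*(q[:,:2]-c[:2]).T)<.05]
        if len(q)>15: out.append((a,len(q),fitc(q[:,:2])))
    return out
E
python3 - <<'E'
from h import *
import pickle
np.set_printoptions(precision=4,suppress=True)
for n in("scene","top"):
    s=pickle.load(open(n+"0.pkl","rb")); c=np.array([.605,.06])
    print(n,'stand',*stand_fit(s,c)); print(' belly',*belly_fit(s,c)); print(' sl',belly_slices(s,c))
    C=cloud(s); 
    for k,(u,v) in dict(scene={'slab':(400,280)},top={'slab':(360,200),'slab2':(240,280),'tray':(430,265),'cup':(437,205),'sw':(202,245),'t1':(299,127),'t2':(241,365)})[n].items(): print(k,C[v,u])
E
```

```text
scene stand (array([0.6043, 0.0458]), 0.062, np.float64(0.001703312335788968)) (array([0.6068, 0.0437]), np.float64(0.05915082204410251), np.float64(0.0014968841358755564)) 60
 belly (array([0.6052, 0.0529]), 0.044, np.float64(0.006236769760168099)) (array([0.6023, 0.0534]), np.float64(0.03771450403326488), np.float64(0.006424495577328083)) [(np.int32(138), array([0.549 , 0.0519])), (np.int32(334), array([0.6476, 0.0771]))]
 sl [(0.117, 307, (array([0.6078, 0.0609]), np.float64(0.03888676331193808), np.float64(0.0015282328749919244))), (0.113, 122, (array([0.6078, 0.0608]), np.float64(0.04134350744542886), np.float64(0.0013868447245056785)))]
slab [0.499  0.1282 0.0308]
top stand (array([0.6057, 0.0461]), 0.062, np.float64(0.0011251181773121223)) (array([0.6056, 0.0431]), np.float64(0.05964497367773598), np.float64(0.0006656730651105195)) 71
 belly (array([0.6061, 0.0606]), 0.044, np.float64(0.0010762839298187618)) (array([0.6069, 0.0609]), np.float64(0.040898533941552434), np.float64(0.0009596648087049207)) [(np.int32(92), array([0.6652, 0.0694])), (np.int32(48), array([0.5469, 0.0506]))]
 sl [(0.117, 159, (array([0.6069, 0.0608]), np.float64(0.03830629088047368), np.float64(0.0018818849641215674))), (0.113, 33, (array([0.6081, 0.0621]), np.float64(0.04155097388540848), np.float64(0.002413050827229408)))]
slab [ 0.6717 -0.0912  0.0291]
slab2 [0.4877 0.1911 0.0285]
tray [ 0.5164 -0.2483  0.0358]
cup [ 0.6552 -0.2684  0.0392]
sw [0.5682 0.2739 0.0545]
t1 [0.8465 0.0501 0.0417]
t2 [0.2953 0.1862 0.0384]
```

```bash
cat >> h.py <<'E'
def goal(p,xdir,rows=None):
    """rotvec & shift (cm) in current tool axes to put TCP at p, tool y down, tool x along xdir"""
    st=sense(); M=R.from_quat(st["tool_rot"]).as_matrix()
    y=np.array([0,0,-1.]); x=np.array([*xdir,0]); x/=np.linalg.norm(x); G=np.stack([x,y,np.cross(x,y)],1)
    rv=R.from_matrix(M.T@G).as_rotvec(); sh=M.T@(np.array(p)-st["tcp_pos"])*100
    return rv,sh
E
python3 - <<'E'
from h import *
np.set_printoptions(precision=4,suppress=True)
st=sense(); M=R.from_quat(st["tool_rot"]).as_matrix(); print(M, st["q"])
s=np.array([.6065,.0607])-np.array([.606,.0435]); print(s)
for sg in(1,-1): print(goal([.62,.16,.25],sg*np.array([np.cos(.0),np.sin(.0)])))
E
```

```text
[[ 0.2607 -0.0002  0.9654]
 [-0.9654  0.0016  0.2607]
 [-0.0016 -1.      0.0003]] [-1.4855  0.5282  1.4336 -0.      1.1814 -0.1785]
[0.0005 0.0172]
(array([-0.0013, -1.307 , -0.0012]), array([-61.7296,   0.0752,  64.0135]))
(array([ 0.0013,  1.8346, -0.0014]), array([-61.7296,   0.0752,  64.0135]))
```

Call:
step_arm(moves=[[0, -0.07, 0, -3.4, 0, 3.5, 0], [0, -0.14, 0, -6.8, 0, 7.1, 0], [0, -0.21, 0, -10.3, 0, 10.7, 0], [0, -0.29, 0, -13.7, 0, 14.2, 0], [0, -0.36, 0, -17.1, 0, 17.8, 0], [0, -0.43, 0, -20.6, 0, 21.3, 0], [0, -0.51, 0, -24.0, 0, 24.9, 0], [0, -0.58, 0, -27.4, 0, 28.5, 0], [0, -0.65, 0, -30.9, 0, 32.0, 0], [0, -0.72, 0, -34.3, 0, 35.6, 0], [0, -0.8, 0, -37.7, 0, 39.1, 0], [0, -0.87, 0, -41.2, 0, 42.7, 0]])

```text
t: 1.65
tcp_pos: [0.4684, -0.0923, 0.2503]
tool_rot: [-0.69, 0.153, -0.152, 0.691]
force: [0.8, -0.4, 0.6]
finger_gap: 0.503
```

Run:
```python
from h import *
np.set_printoptions(precision=4,suppress=True)
print(sense()["tcp_pos"],sense()["finger_gap"],goal([.62,.16,.25],[1,0]))
```

```text
Traceback (most recent call last):
  File "h.py", line 73, in goal
    y=np.array([0,0,-1.]); x=np.array([*xdir,0]); x/=np.linalg.norm(x); G=np.stack([x,y,np.cross(x,y)],1)
                                                  ^^^^^^^^^^^^^^^^^^^^
numpy._core._exceptions._UFuncOutputCastingError: Cannot cast ufunc 'divide' output from dtype('float64') to dtype('int64') with casting rule 'same_kind'
```

```bash
sed -i 's/x=np.array(\[\*xdir,0\])/x=np.array([*xdir,0.])/' h.py
python3 - <<'E'
from h import *
np.set_printoptions(precision=4,suppress=True)
print(sense()["tcp_pos"],sense()["finger_gap"],goal([.61,.17,.25],[1,0.0]))
E
```

```text
[ 0.4684 -0.0923  0.2503] 0.5030604016387986 (array([-0.0015, -0.4348, -0.0004]), array([ 1.7943,  0.0726, 29.7571]))
```

Call:
step_arm(moves=[[0, -0.07, 0, 0.3, 0, 4.5, 0], [0, -0.14, 0, 0.6, 0, 9, 0], [0, -0.21, 0, 0.9, 0, 13.5, 0], [0, -0.29, 0, 1.2, 0, 18, 0], [0, -0.36, 0, 1.5, 0, 22.5, 0], [0, -0.43, 0, 1.8, 0, 27, 0], [0, -0.435, 0, 1.8, 0, 29.8, 0], [0, -0.435, 0, 1.8, 0, 29.8, 0], [0, -0.435, 0, 1.8, 0, 29.8, 0]])

```text
t: 2.78
tcp_pos: [0.6095, 0.1699, 0.2502]
tool_rot: [-0.707, 0.0, 0.001, 0.707]
force: [0.4, -0.4, -0.6]
finger_gap: 0.499
```

Run:
```python
from h import *
import pickle
s=snapshot("wrist"); save(s,"wrist1"); pickle.dump(s,open("wrist1.pkl","wb")); st=sense(); print(st["tcp_pos"],st["q"],s["xyz"])
```

```text
[0.60953134 0.16950684 0.25038934] [9.43856471e-02 5.38363878e-01 1.41146076e+00 1.18831363e-03
 1.19311048e+00 9.43461654e-02] [0.61080914 0.25409156 0.37387757]
```

View pics/wrist1.png

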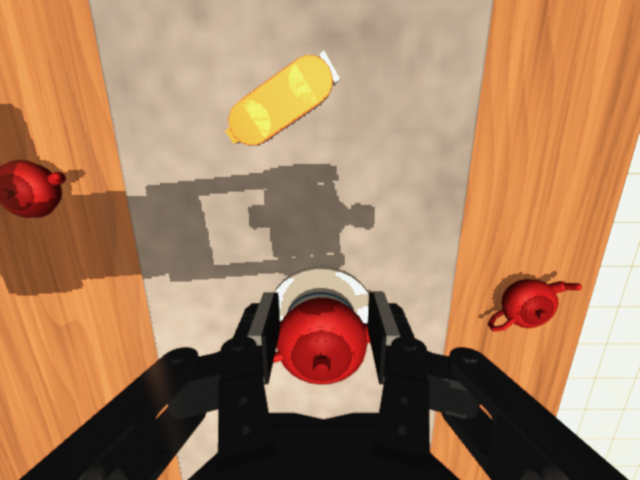

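Run:
```python
from h import *
import pickle
np.set_printoptions(precision=4,suppress=True)
s=pickle.load(open("wrist1.pkl","rb"))
for u in(310,322,334): 
    print(u,[(v,*s["frame"][v,u],round(float(cloud(s)[v,u,2]),4)) for v in range(264,306,2)])
for v in(268,269,270,271): print(v,ray(s,322,v,.04))
# rim points by colour edge, wrist
g=s["frame"].astype(int); P=[]
C=cloud(s)
for u in range(282,366,2):
    for v in range(262,310):
        if C[v,u,2]>.036 and g[v,u].min()>190: P.append((u,v));break
Q=np.array([ray(s,u,v-.5,.04)[:2] for u,v in P]); print(len(Q),fitc(Q,.062),Q[:,1].max())
t=pickle.load(open("top0.pkl","rb"))
print([ (u,*t["frame"][235,u]) for u in range(316,336)])
for u in(328,329,330): print(u,ray(t,u,232,.04))
```

```text
310 [(264, np.uint8(119), np.uint8(106), np.uint8(90), 0.0287), (266, np.uint8(115), np.uint8(103), np.uint8(87), 0.0307), (268, np.uint8(111), np.uint8(100), np.uint8(83), 0.0359), (270, np.uint8(182), np.uint8(165), np.uint8(140), 0.0393), (272, np.uint8(214), np.uint8(196), np.uint8(167), 0.04), (274, np.uint8(212), np.uint8(195), np.uint8(165), 0.0406), (276, np.uint8(213), np.uint8(196), np.uint8(165), 0.0413), (278, np.uint8(213), np.uint8(195), np.uint8(165), 0.0408), (280, np.uint8(213), np.uint8(194), np.uint8(165), 0.0398), (282, np.uint8(212), np.uint8(194), np.uint8(165), 0.0406), (284, np.uint8(212), np.uint8(194), np.uint8(165), 0.0394), (286, np.uint8(212), np.uint8(194), np.uint8(165), 0.0409), (288, np.uint8(197), np.uint8(180), np.uint8(152), 0.0398), (290, np.uint8(118), np.uint8(106), np.uint8(89), 0.0435), (292, np.uint8(90), np.uint8(84), np.uint8(72), 0.0493), (294, np.uint8(43), np.uint8(53), np.uint8(59), 0.0546), (296, np.uint8(84), np.uint8(85), np.uint8(82), 0.0577), (298, np.uint8(91), np.uint8(76), np.uint8(63), 0.0621), (300, np.uint8(55), np.uint8(12),
[... 3230 characters left out ...]
8(158), np.uint8(162), np.uint8(178)), (325, np.uint8(159), np.uint8(163), np.uint8(178)), (326, np.uint8(158), np.uint8(162), np.uint8(177)), (327, np.uint8(153), np.uint8(156), np.uint8(169)), (328, np.uint8(136), np.uint8(134), np.uint8(139)), (329, np.uint8(133), np.uint8(119), np.uint8(113)), (330, np.uint8(143), np.uint8(126), np.uint8(113)), (331, np.uint8(147), np.uint8(128), np.uint8(116)), (332, np.uint8(144), np.uint8(127), np.uint8(113)), (333, np.uint8(143), np.uint8(125), np.uint8(112)), (334, np.uint8(144), np.uint8(126), np.uint8(114)), (335, np.uint8(143), np.uint8(125), np.uint8(112))]
328 [ 0.5957 -0.015   0.04  ]
329 [ 0.5957 -0.0173  0.04  ]
330 [ 0.5957 -0.0196  0.04  ]
```

Call:
step_arm(moves=[[0, 0, 0, -0.3, 3, -1, 0], [0, 0, 0, -0.3, 6, -2, 0], [0, 0, 0, -0.3, 9, -2, 0], [0, 0, 0, -0.3, 12, -2, 0], [0, 0, 0, -0.3, 14.2, -2, 0], [0, 0, 0, -0.3, 14.2, -2, 0], [0, 0, 0, -0.3, 14.2, -2, 0]])

```text
t: 3.7
tcp_pos: [0.6069, 0.149, 0.1093]
tool_rot: [-0.707, 0.001, -0.0, 0.707]
force: [-0.2, 0.9, -0.0]
finger_gap: 0.503
```

Run:
```python
from h import *
import pickle
a=snapshot("scene"); f=a["frame"][180:360,220:460]; cv2.imwrite("pics/sc2.png",cv2.resize(f[...,::-1],None,fx=3.3,fy=3.3,interpolation=2))
s=snapshot("wrist"); save(s,"wrist2"); st=sense(); print(st["tcp_pos"],st["force"],st["tool_rot"])
C=cloud(s);pickle.dump(s,open("wrist2.pkl","wb"))
```

```text
[0.60720333 0.14933821 0.10983188] [ 0.63540031 -0.31298229 -1.03356226] [-7.06731544e-01 -9.22960810e-05 -7.01779762e-04  7.07481466e-01]
```

View pics/sc2.png

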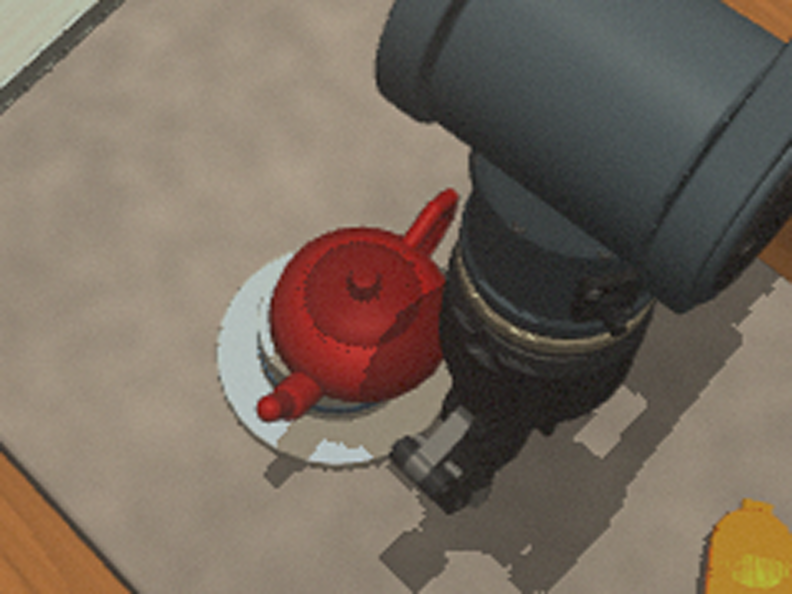

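View pics/wrist2.png

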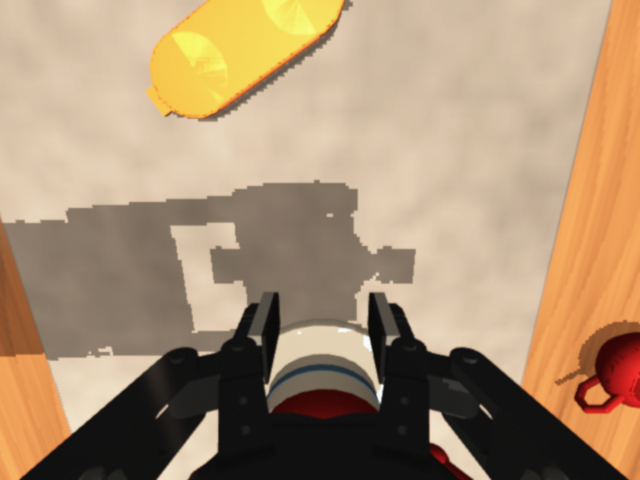

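The fingers straddle x=0.607 and sit clear of the pot. In the wrist view the tips are at (268,300) and (375,300), and the belly is at (322,405). Next I measure the finger tips by depth.

Run:
```python
from h import *
import pickle
np.set_printoptions(precision=4,suppress=True)
s=pickle.load(open("wrist2.pkl","rb")); C=cloud(s); g=s["frame"]
for reg in((slice(285,400),slice(235,285)),(slice(285,400),slice(365,415))):
    P=C[reg].reshape(-1,3); P=P[(P[:,2]>.06)&(P[:,2]<.2)&(P[:,1]>.1)]
    print(len(P))
    for a in np.arange(.08,.17,.01):
        q=P[(P[:,2]>=a)&(P[:,2]<a+.01)]
        if len(q)>3: print(round(a,3),len(q),np.percentile(q,[2,98],axis=0).ravel())
```

```text
3821
0.09 143 [0.5762 0.1402 0.0931 0.587  0.1611 0.0999]
0.1 483 [0.5738 0.1405 0.1003 0.587  0.1612 0.1099]
0.11 560 [0.5737 0.1402 0.1102 0.587  0.1613 0.1198]
0.12 692 [0.5741 0.1396 0.1202 0.587  0.1613 0.13  ]
0.13 589 [0.5779 0.1404 0.13   0.5869 0.1634 0.1397]
0.14 524 [0.5791 0.1609 0.1402 0.5879 0.1629 0.1498]
0.15 304 [0.5814 0.1613 0.1501 0.5912 0.1674 0.1599]
0.16 526 [0.5846 0.1658 0.1601 0.5928 0.1677 0.1663]
3942
0.09 140 [0.6294 0.1397 0.0929 0.6396 0.1611 0.0998]
0.1 479 [0.6294 0.1403 0.1003 0.6427 0.1611 0.1098]
0.11 580 [0.6294 0.1402 0.1101 0.6428 0.1612 0.1198]
0.12 689 [0.6294 0.1397 0.1203 0.6425 0.1612 0.13  ]
0.13 609 [0.6296 0.1402 0.13   0.6393 0.1635 0.1399]
0.14 567 [0.6286 0.1609 0.1402 0.6379 0.163  0.1499]
0.15 318 [0.6254 0.1614 0.1502 0.6355 0.1674 0.16  ]
0.16 560 [0.6237 0.1658 0.1601 0.6324 0.1676 0.166 ]
```

Call:
step_arm(moves=[[0, 0, 0, -0.05, 0, -0.8, 0], [0, 0, 0, -0.05, 0, -1.6, 0], [0, 0, 0, -0.05, 0, -2.4, 0], [0, 0, 0, -0.05, 0, -3.0, 0], [0, 0, 0, -0.05, 0, -3.4, 0], [0, 0, 0, -0.05, 0, -3.6, 0], [0, 0, 0, -0.05, 0, -3.8, 0], [0, 0, 0, -0.05, 0, -4.0, 0], [0, 0, 0, -0.05, 0, -4.2, 0], [0, 0, 0, -0.05, 0, -4.4, 0], [0, 0, 0, -0.05, 0, -4.6, 0], [0, 0, 0, -0.05, 0, -4.8, 0]])

```text
t: 5.3
tcp_pos: [0.6066, 0.1013, 0.1098]
tool_rot: [-0.707, -0.0, -0.001, 0.708]
force: [0.2, 1.7, 0.1]
finger_gap: 0.503
```

Run:
```python
from h import *
import pickle
np.set_printoptions(precision=4,suppress=True)
a=snapshot("scene"); f=a["frame"][180:360,220:460]; cv2.imwrite("pics/sc3.png",cv2.resize(f[...,::-1],None,fx=3.3,fy=3.3,interpolation=2))
st=sense(); print(st["tcp_pos"],st["force"],st["tool_rot"])
o=analyse(a,(.607,.055))[0]; print(o['knob'],o['zmax'],belly_slices(a,np.array([.607,.055])))
```

```text
[0.6067 0.101  0.1098] [-0.7471  1.0444  0.0048] [-0.7068 -0.     -0.0008  0.7074]
[0.6626 0.0908 0.1931] 0.19313176344537752 [(0.117, 123, (array([0.6077, 0.0534]), np.float64(0.0388055409729192), np.float64(0.0015445309799298763))), (0.113, 56, (array([0.5742, 0.0717]), np.float64(0.07862120367148999), np.float64(0.0020936732287080034)))]
```

View pics/sc3.png

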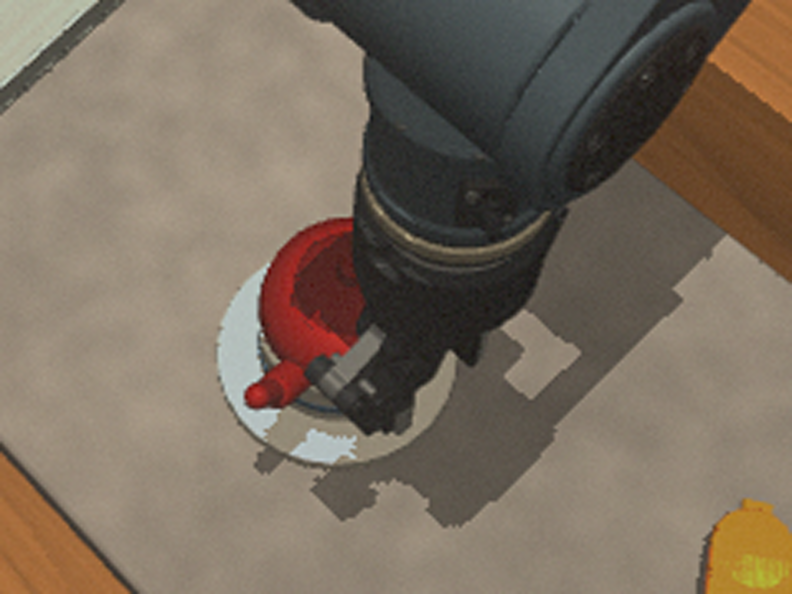

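Call:
step_arm(moves=[[0, 0, 0, 0, 0, -0.15, 0], [0, 0, 0, 0, 0, -0.3, 0], [0, 0, 0, 0, 0, -0.45, 0], [0, 0, 0, 0, 0, -0.6, 0], [0, 0, 0, 0, 0, -0.7, 0], [0, 0, 0, 0, 0, -0.8, 0], [0, 0, 0, 0, 0, -0.9, 0], [0, 0, 0, 0, 0, -0.9, 0]])

```text
t: 6.35
tcp_pos: [0.6066, 0.0919, 0.1098]
tool_rot: [-0.707, -0.0, -0.001, 0.707]
force: [-0.3, 0.8, 0.1]
finger_gap: 0.503
```

Run:
```python
from h import *
np.set_printoptions(precision=4,suppress=True)
a=snapshot("scene")
st=sense(); print(st["tcp_pos"],st["force"])
print(belly_slices(a,np.array([.607,.045])))
```

```text
[0.6066 0.0919 0.1098] [-0.1419  1.9891  0.1698]
[(0.117, 119, (array([0.6075, 0.0442]), np.float64(0.03894073621286431), np.float64(0.001476825126948992))), (0.113, 51, (array([0.5381, 0.0779]), np.float64(0.11757227724012036), np.float64(0.0022036181852967364)))]
```

Belly now at y≈0.044, stand at 0.0433. I back off in +y, rise, and look from the clear.

Call:
step_arm(moves=[[0, 0, 0, 0, 0, 0.5, 0], [0, 0, 0, 0, 0, 1.5, 0], [0, 0, 0, 0, 0, 3.5, 0], [0, 0, 0, 0, 0, 6, 0], [0, 0, 0, 0, -3, 8, 0], [0, 0, 0, 0, -8, 11, 0], [0, 0, 0, 0, -13, 15, 0], [0, 0, 0, 0, -14, 20, 0], [0, 0, 0, 0, -14, 20, 0], [0, 0, 0, 0, -14, 20, 0]])

```text
t: 7.65
tcp_pos: [0.6056, 0.2926, 0.2492]
tool_rot: [0.707, 0.0, -0.0, -0.707]
force: [-0.1, -0.6, -0.8]
finger_gap: 0.498
```

Run:
```python
from h import *
np.set_printoptions(precision=4,suppress=True)
c=np.array([.607,.045])
for n in("scene","top"):
    s=snapshot(n); save(s,n+"4"); o=analyse(s,c)[0]
    print(n,'knob',o['knob'],o['zmax']); 
    for r in belly_slices(s,c): print(r)
    print('belly',belly_fit(s,c)); print('stand',stand_fit(s,c))
    C=cloud(s)
    f=s["frame"]; u,v=((325,275) if n=="scene" else (302,225)); cv2.imwrite(f"pics/{n}4c.png",cv2.resize(f[v-65:v+65,u-70:u+70,::-1],None,fx=4,fy=4,interpolation=2))
```

```text
scene knob [0.6077 0.0446 0.1462] 0.14887668658550368
(0.117, 294, (array([0.6077, 0.0442]), np.float64(0.03892890787320878), np.float64(0.001603953915547765)))
(0.113, 127, (array([0.6081, 0.0442]), np.float64(0.040994931443022), np.float64(0.002059649419011781)))
belly ((array([0.6064, 0.0413]), 0.044, np.float64(0.00781064236152982)), (array([0.6036, 0.0377]), np.float64(0.038192756151347686), np.float64(0.007510697294506009)), [(np.int32(148), array([0.5492, 0.0358])), (np.int32(150), array([0.6651, 0.0529]))])
stand ((array([0.6059, 0.0418]), 0.062, np.float64(0.004007867770618731)), (array([0.6062, 0.0453]), np.float64(0.05921089587929914), np.float64(0.0036742810638105044)), 97)
top knob [0.6063 0.0438 0.1467] 0.15029348639300344
(0.117, 143, (array([0.6066, 0.044 ]), np.float64(0.037924834659897454), np.float64(0.0016976580967590867)))
(0.113, 50, (array([0.6095, 0.0454]), np.float64(0.04296213717040377), np.float64(0.00245173136489942)))
belly ((array([0.6048, 0.0443]), 0.044, np.float64(0.0015537473330445336)), (array([0.6056, 0.0432]), np.float64(0.04051281524832528), np.float64(0.0013783545604493688)), [(np.int32(90), array([0.6645, 0.052 ])), (np.int32(50), array([0.546 , 0.0343]))])
stand ((array([0.6059, 0.0456]), 0.062, np.float64(0.0007867861295990157)), (array([0.6056, 0.043 ]), np.float64(0.05976381653603143), np.float64(0.000667856256788049)), 50)
```

View pics/top4c.png

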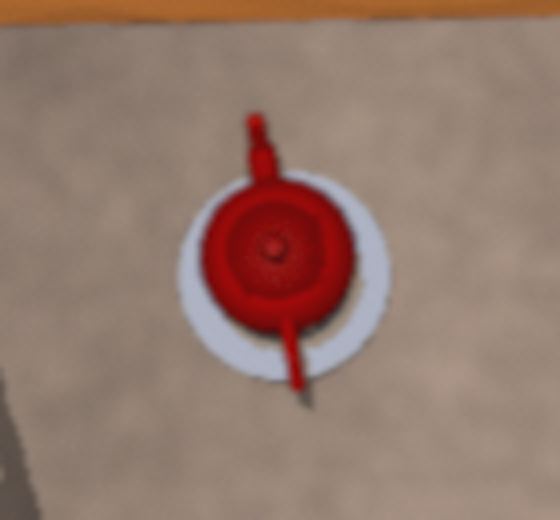

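View pics/scene4.png

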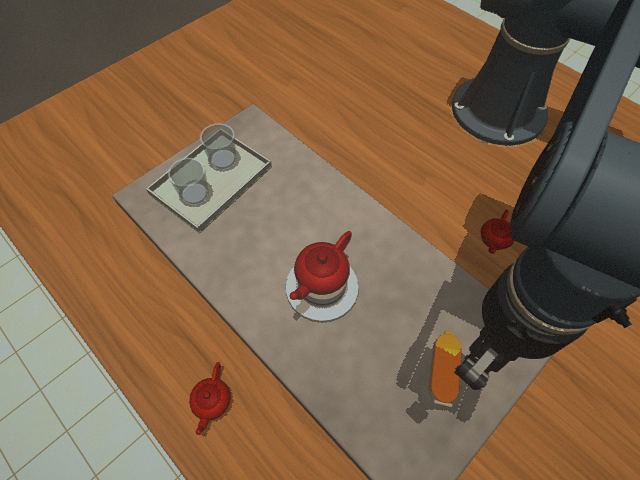

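The pot (belly and knob) is at about (0.607, 0.044) and the stand at about (0.606, 0.0435). The knob sits directly over the belly, so the pot is upright, and the knob height is unchanged. The arm is clear at z 0.25.

Run:
```python
from h import *
print(sense()["qd"].round(3)); print(sign_off())
```

```text
[-0.015 -0.001 -0.002  0.002  0.    -0.001]
the job is handed in; nothing more can be done
None
```

I centred the pot on its stand and handed the job in at about 8 s of the 64 s allowed. I used the half-open fingers as a two-point cradle and pushed the belly about 17 mm in −y, in two slow strokes. The wrist force read about 2 N or less at each reading. I then backed off and rose clear of everything.

- **Position:** the last pictures put the pot at about (0.607, 0.044) and the stand at about (0.606, 0.0435), so it is roughly 1 mm off centre.
- **Upright:** the knob sits over the belly centre to within 1 mm, and its height is unchanged.
- **Other objects:** the tray, cups and sweet box look unmoved. I checked that by eye only, not by measurement.

**Checks that disagreed:**
- The stand fits with the radius fixed at 62 mm put its centre 1–3 mm away from the free fits, because the colour mask shrinks the rim. I used the free fits and the wrist-camera rim fit, which agreed with each other before the push. The final scene-view fit was about 2 mm off in y.
- The belly silhouette fit in the slanted scene view was unreliable, so I ignored it.

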